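# Wedge the press tool's upper plate off its stop blocks

## Task

The stop blocks in the cap-press tool are due to be changed: free the upper plate by turning the red lock knob a quarter turn anticlockwise (seen from above), then take the wedge by its blue grip and push it, sole flat on the lower plate, under the lifting pin until the upper plate has just risen clear of the stop blocks, by about 3 mm. Finish while still holding the wedge in place by its grip, with only the wedge carrying the plate; leave the things standing around where they are.

Things in the scene. Friction and masses are not known exactly. Their poses are not given: they have to be found in the camera images.
- press_tool: two-post cap-press tool, fixed. Origin on the bench, midway between the posts. Dark lower plate 120 mm in its x, y -68 to +69 mm, with an 84 mm wide tongue out to y = -141; top 16 mm above the bench. Posts 16 mm thick at x = +-42, y = 0; 30 mm flanges 73 to 80 mm up. The wedge goes in from the tongue (the robot's right) along +y, midway between brass stop blocks 22 mm square at x = +-41, y = -36.
- lift_pin (a point): middle of the lifting pin, a steel rod 10 mm thick and 66 mm long along the tool's x, at the tool's y = -63 mm, fixed under the front of the upper plate. With the plate down, its underside is 14 mm above the lower plate (30 mm above the bench). It rises with the plate.
- top_plate (a joint): lift of the grey upper plate (112 x 112 mm, 40 to 58 mm above the bench) along the posts, m: 0 = resting on the stop blocks, at most 0.011. It weighs about 0.5 to 0.85 kg and sinks back by itself. Unlocked, raising it takes a push of some 5 to 17 N on the wedge; locked, it rises by hardly 1 mm however hard one pushes.
- lock_knob (a joint): angle of the lock knob, rad, growing anticlockwise seen from above: 0 to 0.2 = locked (its steel cross bar lies under the flanges of both posts), beyond about 0.6 the bar is out from under them, 1.4 = fully free, at the stop. Stays where it is left; turning takes about 0.06 N m.
- knob_grip (a point): grip of the lock knob, on its upright axis: a red bar 50 mm long (its x), 14 mm wide (its y) and 28 mm tall; this point is 13 mm below its top and 98 mm above the bench. At joint 0 the bar lies along the tool's x.
- wedge: loose aluminium wedge, 170 mm long, 28 mm wide, 0.16 kg, lying on its sole. Origin: centre of the sole; its +y points to the thin nose, 85 mm away. Its top rises from 3 mm at the nose to 23.8 mm 130 mm behind it (1 mm per 6.25 mm); then comes the blue grip. The slope meets the lifting pin when the nose is about 69 mm past the pin's middle; 3 mm of lift takes about 19 mm more.
- wedge_grip (a point): middle of the blue grip of the wedge, to be grasped from above, across or along: a block 26 mm across (wedge's x), 38 mm along it (y), its top 60 mm above the sole; this point is 42 mm above the sole, 150 mm behind the nose. Same axes as the wedge.
- new_block_0: a loose brass block 22 x 22 x 20 mm, a stop block for later, beside the work; leave it. Origin: centre of its underside.
- new_block_1: the other loose brass block 22 x 22 x 20 mm; leave it. Origin: centre of its underside.
- tube_rack: grey block 66 x 66 x 36 mm with orange tubes standing in it, 102 mm tall in all, loose; leave it. Origin: centre of its underside.
- gauge: flat white plate gauge with two round holes, 34 x 75 x 6 mm, loose; leave it. Origin: centre of its underside.

How it is judged:
By the outcome, as a careful person would: the job done as asked, in the order asked, and still so for the second after the job is handed in, while the arm keeps its last pose, push and grip.
It also fails if it takes over 51 s, if anything falls off the work surface, if the arm or the gripper's body presses on something with over 40 N, if the wrist force passes 120 N, or if a joint passes its speed limit or range.

## Robot

A 7-joint arm with a two-finger parallel gripper is mounted at the origin on a cart in front of the work surface, level with it; the furniture and walls round the work are solid. World frame = base frame: x ahead of the robot, y to its left, z up, the work surface at z = 0. Lengths are in mm, angles in rad, forces in N, time in s.
With the tool pointing down it reaches from about 350 to 900 mm from the base axis. Payload 8.1 kg.
Tool frame: the origin (TCP) lies midway between the tips of the shut fingers; the grasp point (between the pads) lies 19 mm behind it; z points along the fingers, y is the direction in which the jaws open and shut (so a half turn about z gives the same grasp; the last joint's range is limited). The gripper opens to 85 mm and grips with 20 to 120 N. Pads are 22 mm wide; open, the fingers measure 114 mm over their backs; the gripper's body (76 mm by 85 mm) begins 54 mm behind the grasp point. The pads swing forward as they close: fully open they stand 13 mm farther back than shut.
Start: joints at [1.155, 0.434, 0.025, 1.573, -0.012, 1.134, -0.075], TCP at [192.304, -594.695, 202.423] pointing down, gripper open.
Joint ranges: [-2.62, 2.62], [-0.44, 2.09], [-1.27, 1.32], [0.08, 2.57], [-1.32, 4.46], [0.12, 2], [-2.74, 2.74]. Speed limits (rad/s): [2.22, 2.22, 3.01, 3.01, 3.14, 3.14, 3.14].

## Interface

Orientations are given as a unit quaternion [x, y, z, w].
In Python, from station import * gives the robot as it stands. Calls block until the motion is done:
- move_to(position, orientation): joint-space move of the TCP to a pose.
- line_to(position, rotation=None, vel=150, guard=None): straight line of the TCP; rotation=None keeps the orientation; vel is the mean speed in mm/s. With guard (N) it stops when the force on the tool has changed by that much, and returns True; else False.
- move_joints(angles): joint-space move.
- command_gripper(opening, grasp_force=None): finger opening in mm; grasp_force is the grip in N (None keeps the last); returns when the fingers have stopped.
- dwell(seconds).
- inverse_kinematics(position, orientation): joint angles nearest the present ones, or None.
- camera(name): name is "side" or "top" or "wrist"; returns (picture, depth): 480x640x3 uint8, red, green, blue; 480x640 float32, mm along the optical axis (not along the pixel's ray), 0 where there is no reading.
- camera_model(name): a dict with "mtx" (3x3 intrinsics, pixels), "camera_from_world" (4x4, takes a point from world to camera coordinates). Camera axes: x right, y up, looking along -z (the intrinsics and any distortion apply to the point x, -y, -z); pixel columns grow to the right and rows downward; lengths in mm; the calibration is good to about 2 mm. A picture is of the moment at which its call begins: read the wrist's pose just before it. camera_model takes no time and is no camera call; for the wrist camera it gives the pose at the moment of the call.
A pose or a line that the arm cannot do raises Unreachable and nothing moves.
- sign_off(): hands the job in, once; it reports no verdict.
Trained networks look in the newest picture that a camera, given by its name, has taken for a name from the list of things; names that differ only in an ending like _2 or _b are one class to them, and where a whole thing is asked for, a point or a joint stands for the part that bears it (a point fixed in the world has none). Each returns a list of dicts, best first, with "p" (0 to 1); they miss things now and then, are a little off and sometimes report something else, mostly with a low value. They report only what shows in the picture. A call takes as long as a camera call.
- recognise(camera, label): "centre" ([x, y, z] in mm, in world coordinates, good to about 4 mm: the middle of the surface that is visible of it).
- outline_of(camera, label): "region" (480x640 bool, what is visible of it).
- pinpoint(camera, label): "centre" ([x, y, z] in mm, in world coordinates, good to about 4 mm: a listed point, or the origin of a listed thing).
Readings, each from a call of its own:
- current_time_s(): time.
- current_q(): joint angles.
- current_joint_velocities(): joint speeds.
- current_joint_efforts(): joint torques, N m.
- current_ee_pos(): TCP position.
- current_eef_rot(): TCP orientation.
- current_ft_force(): force on the tool from outside, world axes, zero at the start.
- current_ft_torque(): the same for the moment, N m.
- current_finger_gap(): finger opening in mm.
Only numpy, scipy, OpenCV 4.12 (cv2) and the standard library are available. Lean on these libraries where they do the work, as an engineer would, in place of code of your own. Each camera call takes 0.05 s, during which the arm holds its last target.

## Working session

There is one attempt and no reset: what is moved stays moved. The work goes in short steps, each a Python script; the robot and the scene stay as the last script left them, time stands still between calls to the robot, and variables do not carry over. Pictures are saved under pics/ and viewed, and the job is handed in when it is done.

```bash
ls; mkdir -p pics; python3 - <<'E'
from station import *
import cv2, numpy as np
print(current_time_s(), current_ee_pos(), current_eef_rot(), current_finger_gap())
for c in ["side","top","wrist"]:
    p,d=camera(c); cv2.imwrite(f"pics/{c}0.png",p[:,:,::-1]); 
    for l in ["press_tool","wedge","tube_rack","gauge","new_block_0","lock_knob"]:
        try:
            r=pinpoint(c,l) if l!="lock_knob" else recognise(c,l)
            print(c,l,[(np.round(x["centre"]),round(x["p"],2)) for x in r[:3]])
        except Exception as e: print(c,l,repr(e)[:100])
    for l in ["lift_pin","knob_grip","wedge_grip"]:
        r=pinpoint(c,l); print(c,l,[(np.round(x["centre"]),round(x["p"],2)) for x in r[:3]])
print(current_time_s())
E
```

```text
pics
0.0 [ 192.08867197 -594.17676691  201.63957432] [ 9.87800930e-01  1.55720020e-01 -1.87184731e-04 -7.50601811e-04] 85.29515253619228
side press_tool [(array([464.,  59.,  -2.]), 0.86)]
side wedge [(array([ 442., -307.,    1.]), 0.8)]
side tube_rack [(array([ 630., -175.,   -2.]), 0.81)]
side gauge []
side new_block_0 [(array([ 630., -264.,    0.]), 0.43)]
side lock_knob [(array([459.,  47.,  89.]), 0.65)]
side lift_pin [(array([ 629., -175.,   -1.]), 0.67), (array([453.,  -9.,  34.]), 0.56)]
side knob_grip [(array([462.,  55.,  97.]), 0.64)]
side wedge_grip [(array([ 433., -370.,   38.]), 0.67)]
top press_tool [(array([462.,  53.,   1.]), 0.55)]
top wedge [(array([ 439., -309.,    0.]), 0.65)]
top tube_rack [(array([ 632., -180.,   -2.]), 0.69)]
top gauge [(array([ 647., -365.,   -2.]), 0.95)]
top new_block_0 [(array([ 625., -310.,    0.]), 0.61), (array([ 626., -266.,   -0.]), 0.6), (array([451., -11.,  32.]), 0.38)]
top lock_knob [(array([460.,  44., 104.]), 0.67), (array([458.,  40.,  60.]), 0.49), (array([ 620., -179.,   32.]), 0.45)]
top lift_pin [(array([451., -14.,  34.]), 0.74)]
top knob_grip [(array([459.,  50., 100.]), 0.72)]
top wedge_grip [(array([ 436., -372.,   40.]), 0.93)]
wrist press_tool []
wrist wedge []
wrist tube_rack []
wrist gauge []
wrist new_block_0 []
wrist lock_knob []
wrist lift_pin []
wrist knob_grip []
wrist wedge_grip []
1.5
```

View pics/top0.png

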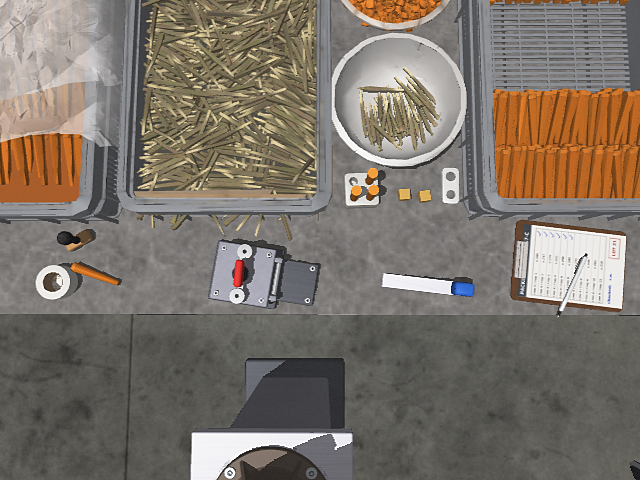

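View pics/side0.png

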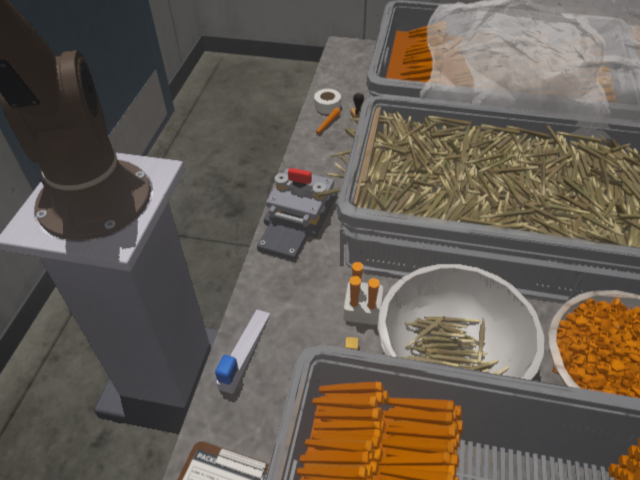

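```bash
cat > h.py <<'E'
from station import *
import cv2, numpy as np
def quat(a): return [float(np.cos(a/2)),float(np.sin(a/2)),0.,0.]
def W(name,M,d,uv):
    "pixel + depth -> world"
    T=np.array(M["camera_from_world"]);K=np.array(M["mtx"]);u,v=uv
    n=cv2.undistortPoints(np.array([[[u,v]]],float),K,M.get("dist",None) if M.get("dist",None) is not None else np.zeros(5))[0,0]
    p=np.array([n[0]*d,-n[1]*d,-d,1]); return (np.linalg.inv(T)@p)[:3]
def cloud(M,d):
    T=np.linalg.inv(np.array(M["camera_from_world"]));K=np.array(M["mtx"])
    v,u=np.mgrid[:480,:640]; x=(u-K[0,2])/K[0,0]*d; y=(v-K[1,2])/K[1,1]*d
    P=np.stack([x,-y,-d],-1)@T[:3,:3].T+T[:3,3]; P[d<=0]=np.nan; return P
def proj(M,p):
    T=np.array(M["camera_from_world"]);K=np.array(M["mtx"])
    c=T[:3,:3]@np.asarray(p,float)+T[:3,3]; return K[0,0]*c[0]/-c[2]+K[0,2],K[1,1]*-c[1]/-c[2]+K[1,2]
E
python3 - <<'E'
from h import *
for c in ["side","top","wrist"]:
    M=camera_model(c); print(c,M.keys(),np.round(M["mtx"],1).tolist(), np.round(np.linalg.inv(M["camera_from_world"]),2).tolist())
M=camera_model("top"); p,d=camera("top"); P=cloud(M,d)
ok=np.isfinite(P[...,2])
for (n,x0,x1,y0,y1) in [("bin",500,640,-60,180)]:
    m=ok&(P[...,0]>x0)&(P[...,0]<x1)&(P[...,1]>y0)&(P[...,1]<y1)
    for xs in range(500,640,10):
        k=m&(abs(P[...,0]-xs)<5); print(xs, np.round(np.percentile(P[...,2][k],[50,99]),0) if k.any() else None)
q=np.array(current_q())
for a in [-0.17,-0.17+np.pi]:
  for da in [0,1.4]:
    r=inverse_kinematics([460,52,105],quat(a+da)); print(a,da,None if r is None else np.round(r,2))
for a in [-0.17,-0.17+np.pi,-.17+np.pi/2,-.17-np.pi/2]:
    for p in [[436,-372,25],[440,-75,40]]:
        r=inverse_kinematics(p,quat(a)); print(a,p,None if r is None else np.round(r,2))
print(current_time_s())
E
```

```text
side dict_keys(['mtx', 'camera_from_world']) [[576.1, 0.0, 315.4], [0.0, 576.1, 239.0], [0.0, 0.0, 1.0]] [[0.98, -0.14, 0.15, 686.14], [0.2, 0.73, -0.65, -799.52], [-0.02, 0.67, 0.75, 888.65], [0.0, 0.0, 0.0, 1.0]]
top dict_keys(['mtx', 'camera_from_world']) [[465.1, 0.0, 317.3], [0.0, 465.1, 237.5], [0.0, 0.0, 1.0]] [[0.0, 1.0, -0.1, 442.01], [-1.0, 0.0, -0.01, -99.26], [-0.01, 0.1, 1.0, 952.15], [0.0, 0.0, 0.0, 1.0]]
wrist dict_keys(['mtx', 'camera_from_world']) [[389.7, 0.0, 313.2], [0.0, 389.7, 246.2], [0.0, 0.0, 1.0]] [[0.31, 0.91, 0.29, 267.86], [-0.95, 0.29, 0.09, -570.37], [0.0, -0.31, 0.95, 374.45], [0.0, 0.0, 0.0, 1.0]]
500 [55. 82.]
510 [14. 81.]
520 [  0. 152.]
530 [  0. 153.]
540 [  0. 154.]
550 [  1. 156.]
560 [147. 176.]
570 [174. 179.]
580 [177. 182.]
590 [164. 170.]
600 [164. 169.]
610 [153. 175.]
620 [148. 181.]
630 [149. 174.]
-0.17 0 [ 0.21  0.35 -0.55  2.04  0.25  0.82 -2.22]
-0.17 1.4 [ 0.33  0.38 -0.71  2.03  0.33  0.84 -0.9 ]
2.971592653589793 0 [ 0.49  0.45 -0.93  2.02  0.47  0.89  0.7 ]
2.971592653589793 1.4 [ 0.57  0.51 -1.06  2.02  0.55  0.94  2.02]
-0.17 [436, -372, 25] [ 0.59  0.56  0.03  1.88 -0.03  0.7  -1.1 ]
-0.17 [440, -75, 40] [ 0.22  0.39 -0.21  2.16  0.14  0.6  -1.84]
2.971592653589793 [436, -372, 25] [ 1.01  0.63 -0.57  1.85  0.46  0.8   1.6 ]
2.971592653589793 [440, -75, 40] [ 0.57  0.46 -0.67  2.13  0.45  0.68  1.  ]
1.4007963267948966 [436, -372, 25] [ 0.79  0.57 -0.26  1.87  0.21  0.73  0.25]
1.4007963267948966 [440, -75, 40] [ 0.43  0.42 -0.48  2.14  0.32  0.64 -0.45]
-1.7407963267948965 [436, -372, 25] [ 0.35  0.58  0.37  1.91 -0.31  0.71 -2.41]
-1.7407963267948965 [440, -75, 40] [-0.74  0.64  1.15  2.23 -0.85  0.82 -2.33]
1.55
```

```bash
python3 - <<'E'
from h import *
move_to([455,30,230],quat(-0.17))
print(current_time_s(),current_ee_pos())
M=camera_model("wrist"); p,d=camera("wrist"); cv2.imwrite("pics/w1.png",p[:,:,::-1]); np.savez("w1.npz",p=p,d=d,T=M["camera_from_world"],K=M["mtx"])
for l in ["press_tool","lift_pin","knob_grip"]:
    r=pinpoint("wrist",l); print(l,[(np.round(x["centre"]),round(x["p"],2)) for x in r[:3]])
for l in ["lock_knob"]:
    r=recognise("wrist",l); print(l,[(np.round(x["centre"]),round(x["p"],2)) for x in r[:3]])
print(current_time_s())
E
```

```text
3.9583 [455.20016944  29.21450307 229.93584457]
press_tool [(array([457.,  50.,  -3.]), 0.69)]
lift_pin [(array([445.,  -6.,  34.]), 0.56), (array([458.,  51.,   0.]), 0.35)]
knob_grip [(array([460.,  55.,  97.]), 0.86)]
lock_knob [(array([463.,  48., 106.]), 0.71)]
4.2083
```

View pics/w1.png

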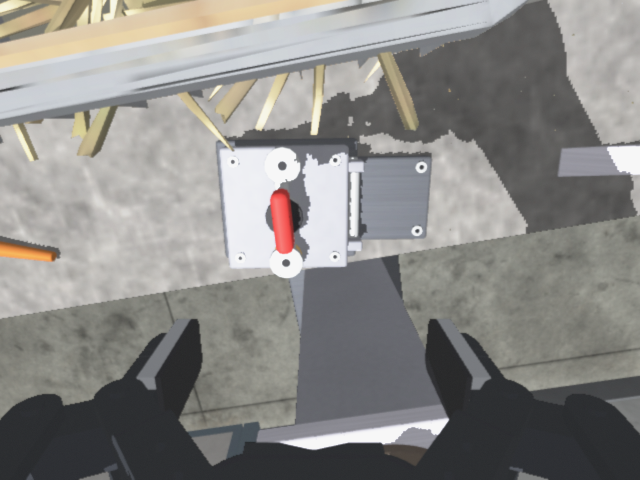

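```bash
python3 - <<'E'
from h import *
Z=np.load("w1.npz");p=Z["p"].astype(int);d=Z["d"];M=dict(mtx=Z["K"],camera_from_world=Z["T"])
P=cloud(M,d)
def rect(m,n):
    pts=P[m][:,:2].astype(np.float32); r=cv2.minAreaRect(pts); print(n,m.sum(),np.round(r[0],1),np.round(r[1],1),round(r[2],2),"z",np.round(np.median(P[m][:,2]),1)); return r
reg=np.zeros((480,640),bool);reg[100:290,200:440]=True
red=reg&(p[...,0]>150)&(p[...,1]<70)
top=red&(P[...,2]>np.nanmax(P[...,2][red])-5)
rect(red,"red");rect(top,"redtop")
k=np.ones((3,3),np.uint8)
f=lambda m: cv2.morphologyEx(m.astype(np.uint8),cv2.MORPH_OPEN,k)>0
pl=reg&(abs(P[...,2]-58)<4); rect(f(pl),"plate")
fl=reg&(abs(P[...,2]-80)<4)&~red; 
n,lab,st,ce=cv2.connectedComponentsWithStats(fl.astype(np.uint8))
for i in range(1,n):
    if st[i,4]>100: rect(lab==i,"flange")
to=reg&(abs(P[...,2]-16)<4); rect(f(to)&(np.arange(640)[None]>360),"tongue")
# plate edges orientation via tongue
E
```

```text
red 133 [465.   47.4] [44.6  9.6] 8.53 z 108.1
redtop 122 [464.9  47.3] [44.3  9.6] 8.53 z 108.4
plate 11603 [461.6  53.4] [112.3 112.3] 81.06 z 58.5
flange 1046 [503.4  46.5] [28.6 28.8] 77.69 z 80.5
flange 733 [419.4  60. ] [28.5 26.5] 82.41 z 80.5
tongue 5545 [445.1 -51.7] [69.5 84.1] 81.06 z 16.5
```

```bash
python3 - <<'E'
from h import *
Z=np.load("w1.npz");p=Z["p"];d=Z["d"];M=dict(mtx=Z["K"],camera_from_world=Z["T"])
P=cloud(M,d); h=cv2.cvtColor(p,cv2.COLOR_RGB2HSV).astype(int)
reg=np.zeros((480,640),bool);reg[100:290,200:440]=True
red=reg&((h[...,0]<8)|(h[...,0]>172))&(h[...,1]>120)
for lo,hi in [(80,120),(107,120)]:
    m=red&(P[...,2]>lo)&(P[...,2]<hi); q=P[m]; r=cv2.minAreaRect(q[:,:2].astype(np.float32)); print(m.sum(),r,np.percentile(q[:,2],[5,50,95]))
    c=q[:,:2]-q[:,:2].mean(0); w,V=np.linalg.eigh(c.T@c); print(q[:,:2].mean(0),V[:,1],np.degrees(np.arctan2(V[1,1],V[0,1])))
E
```

```text
1169 ((463.0915222167969, 54.788787841796875), (17.38425064086914, 47.71274185180664), 85.26009368896484) [ 96.39565203 110.52545385 112.24147252]
[464.77373782  52.19230856] [-0.99612783  0.08791667] 174.95623418198883
994 ((462.7839050292969, 53.19619369506836), (13.823447227478027, 47.335941314697266), 85.79629516601562) [107.8656423  110.78068349 112.35357721]
[463.65711495  52.78657093] [-0.99662368  0.08210505] 175.29042576894875
```

```bash
python3 - <<'E'
from h import *
C=[461.7,53.4]; a0=-0.08
command_gripper(45,40)
move_to(C+[150],quat(a0)); 
print(line_to(C+[85],vel=80,guard=12), current_ee_pos(), current_ft_force())
command_gripper(0,40); print("gap",current_finger_gap(),current_ee_pos(),current_ft_force(),current_time_s())
for a in [0.25,0.6,0.95,1.235]:
    t=current_time_s(); line_to(C+[85],quat(a)); q=current_eef_rot(); print(a, 2*np.arctan2(q[1],q[0]), np.round(current_ft_force(),1),np.round(current_ft_torque(),2),current_finger_gap(),current_time_s()-t)
p,d=camera("top"); cv2.imwrite("pics/top2.png",p[150:350,150:450,::-1].repeat(2,0).repeat(2,1))
print(current_time_s())
E
```

```text
False [462.05039355  53.54379109  85.38724182] [-0.12666513 -0.76782227 -0.23091407]
gap -0.1010636307865309 [461.72190898  53.37996453  85.06435571] [ 0.83170515  0.45092799 -0.14934084] 6.575
0.25 0.2465636683444738 [ 0.3  0.2 -0.3] [ 0.02 -0.02  0.08] -0.5457699367636796 0.48329999999999984
0.6 0.5954244052192802 [ 0.1 -0.5  0.4] [0.01 0.03 0.04] 0.12510190800340892 0.5
0.95 0.9450934488239403 [ 0.2 -0.6  0.5] [-0.01 -0.02 -0.03] -0.06023330345652317 0.4999999999999991
1.235 1.229604148327057 [-1.4 -0.3 -0.1] [0.02 0.03 0.03] 0.4101069034610034 0.4334000000000007
8.5417
```

View pics/top2.png

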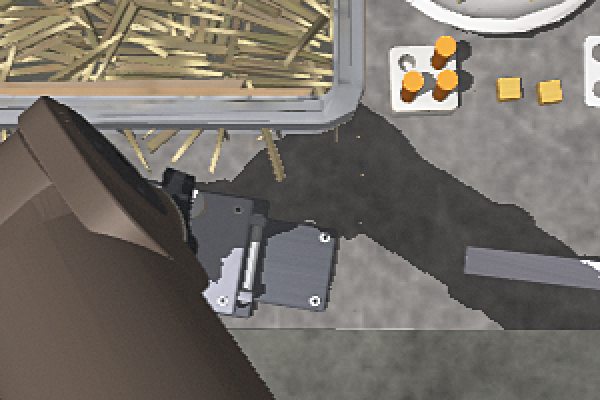

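```bash
python3 - <<'E'
from h import *
p,d=camera("side"); cv2.imwrite("pics/s2.png",p[100:300,200:440,::-1].repeat(3,0).repeat(3,1))
p,d=camera("wrist"); cv2.imwrite("pics/w2.png",p[:,:,::-1])
print(current_time_s(),current_finger_gap())
E
```

```text
8.6417 0.32632777695405535
```

View pics/s2.png

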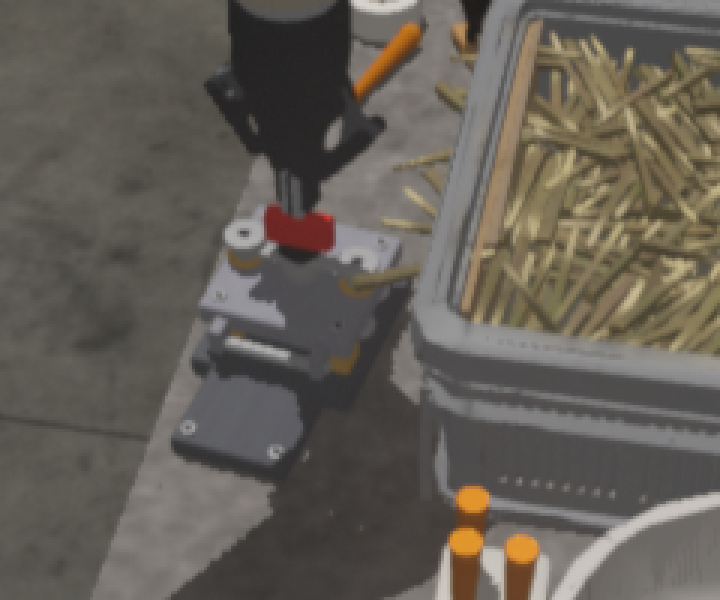

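View pics/w2.png

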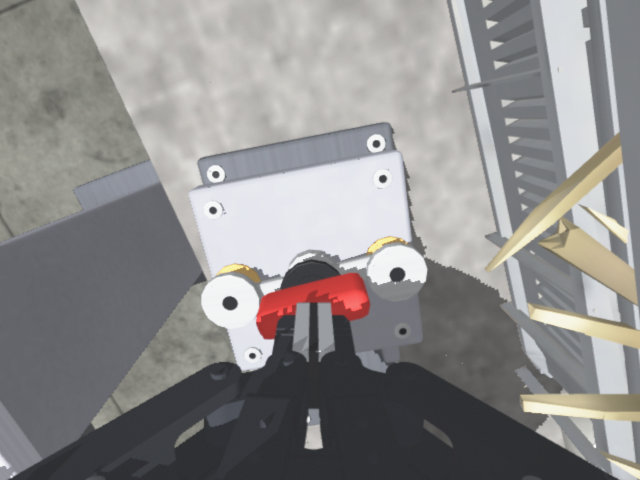

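```bash
python3 - <<'E'
from h import *
M=camera_model("wrist"); e=np.array(current_ee_pos()); print(e,proj(M,e),proj(M,e+[0,0,19]),proj(M,[461.6,53.4,111]),current_eef_rot())
p,d=camera("wrist"); P=cloud(M,d)
for v in range(270,345,8): print(v,[tuple(np.round(P[v,u]).tolist()) for u in (280,305,314,325,345)])
M=camera_model("side"); print(proj(M,e),proj(M,[461.6,53.4,111]))
E
```

```text
[461.72234552  53.40536294  85.04628264] (np.float64(312.324349160156), np.float64(292.6518791239358)) (np.float64(312.2666320337894), np.float64(310.99109900519494)) (np.float64(311.97150067658674), np.float64(318.8156063962931)) [ 8.16229433e-01  5.77727875e-01 -7.50584331e-06  1.21625906e-04]
270 [(446.0, 61.0, 59.0), (462.0, 66.0, 85.0), (466.0, 64.0, 84.0), (471.0, 62.0, 85.0), (480.0, 54.0, 72.0)]
278 [(447.0, 61.0, 71.0), (461.0, 62.0, 86.0), (465.0, 60.0, 85.0), (470.0, 58.0, 84.0), (479.0, 59.0, 93.0)]
286 [(445.0, 57.0, 72.0), (461.0, 61.0, 92.0), (465.0, 60.0, 93.0), (470.0, 60.0, 96.0), (479.0, 59.0, 102.0)]
294 [(449.0, 62.0, 94.0), (461.0, 61.0, 100.0), (465.0, 60.0, 102.0), (470.0, 59.0, 104.0), (478.0, 59.0, 109.0)]
302 [(450.0, 61.0, 102.0), (461.0, 60.0, 107.0), (465.0, 60.0, 109.0), (469.0, 58.0, 109.0), (477.0, 56.0, 111.0)]
310 [(450.0, 61.0, 108.0), (463.0, 65.0, 126.0), (466.0, 63.0, 124.0), (470.0, 62.0, 124.0), (476.0, 53.0, 112.0)]
318 [(449.0, 59.0, 112.0), (463.0, 65.0, 131.0), (466.0, 64.0, 132.0), (470.0, 63.0, 131.0), (476.0, 56.0, 123.0)]
326 [(453.0, 64.0, 130.0), (463.0, 65.0, 137.0), (466.0, 64.0, 137.0), (470.0, 63.0, 137.0), (475.0, 56.0, 130.0)]
334 [(453.0, 64.0, 136.0), (463.0, 65.0, 142.0), (466.0, 64.0, 143.0), (470.0, 63.0, 142.0), (475.0, 57.0, 136.0)]
342 [(454.0, 64.0, 141.0), (463.0, 64.0, 146.0), (466.0, 63.0, 147.0), (470.0, 63.0, 148.0), (475.0, 56.0, 141.0)]
(np.float64(299.16620503869535), np.float64(179.63583183352853)) (np.float64(298.6321786177819), np.float64(170.12012593192435))
```

```bash
python3 - <<'E'
from h import *
Z=np.load("w1.npz");d=Z["d"];M=dict(mtx=Z["K"],camera_from_world=Z["T"]);P=cloud(M,d)
for v in range(316,400,8): print(v,[tuple(np.round(P[v,u]).tolist()) for u in (175,185,195,435,445,460)])
print("time",current_time_s())
p,d=camera("wrist"); cv2.imwrite("pics/w3.png",p[240:440,200:430,::-1].repeat(3,0).repeat(3,1))
E
```

```text
316 [(-42.0, 621.0, -856.0), (-51.0, 589.0, -862.0), (-56.0, 552.0, -859.0), (-204.0, -302.0, -859.0), (-211.0, -338.0, -861.0), (-219.0, -391.0, -858.0)]
324 [(475.0, 75.0, 280.0), (474.0, 72.0, 280.0), (472.0, 70.0, 277.0), (459.0, -15.0, 280.0), (458.0, -18.0, 280.0), (-253.0, -390.0, -862.0)]
332 [(475.0, 73.0, 286.0), (474.0, 70.0, 286.0), (470.0, 70.0, 278.0), (457.0, -14.0, 282.0), (458.0, -17.0, 285.0), (-284.0, -387.0, -857.0)]
340 [(474.0, 72.0, 290.0), (473.0, 69.0, 289.0), (467.0, 70.0, 279.0), (453.0, -14.0, 281.0), (459.0, -15.0, 290.0), (458.0, -20.0, 291.0)]
348 [(473.0, 71.0, 295.0), (470.0, 70.0, 289.0), (464.0, 71.0, 280.0), (451.0, -13.0, 283.0), (457.0, -14.0, 292.0), (nan, nan, nan)]
356 [(473.0, 70.0, 298.0), (467.0, 71.0, 290.0), (461.0, 72.0, 281.0), (449.0, -13.0, 284.0), (454.0, -14.0, 292.0), (458.0, -17.0, 299.0)]
364 [(470.0, 70.0, 298.0), (465.0, 71.0, 291.0), (458.0, 72.0, 281.0), (446.0, -12.0, 284.0), (452.0, -13.0, 294.0), (459.0, -15.0, 304.0)]
372 [(468.0, 70.0, 300.0), (462.0, 72.0, 291.0), (456.0, 73.0, 282.0), (443.0, -12.0, 285.0), (449.0, -13.0, 294.0), (457.0, -14.0, 305.0)]
380 [(466.0, 71.0, 301.0), (460.0, 72.0, 293.0), (453.0, 73.0, 283.0), (441.0, -11.0, 286.0), (447.0, -13.0, 295.0), (456.0, -14.0, 307.0)]
388 [(463.0, 72.0, 301.0), (457.0, 73.0, 292.0), (-356.0, 634.0, -860.0), (437.0, -11.0, 286.0), (445.0, -12.0, 296.0), (453.0, -14.0, 307.0)]
396 [(461.0, 72.0, 302.0), (455.0, 73.0, 294.0), (-390.0, 642.0, -858.0), (110.0, -98.0, -90.0), (443.0, -12.0, 297.0), (451.0, -13.0, 308.0)]
time 8.6917
```

View pics/w3.png

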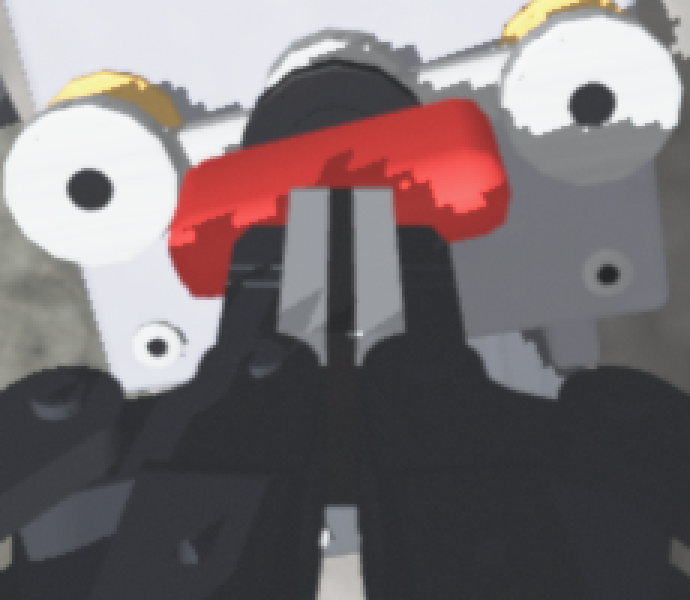

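```bash
python3 - <<'E'
from h import *
M=camera_model("wrist"); e=np.array(current_ee_pos()); a=2*np.arctan2(current_eef_rot()[1],current_eef_rot()[0])
f=e+11*np.array([np.cos(a),np.sin(a),0])
for z in range(108,130,2): print(z, np.round(proj(M,[f[0],f[1],z]),1))
C=[461.7,53.4]; a0=-0.08
print([None if (r:=inverse_kinematics(C+[49],quat(x))) is None else np.round(r,2) for x in (a0,1.235)])
print([None if (r:=inverse_kinematics([436,-372,-14],quat(x))) is None else np.round(r,2) for x in (1.4,)])
E
```

```text
108 [312.2 291.6]
110 [312.2 293.6]
112 [312.2 295.7]
114 [312.2 297.8]
116 [312.2 300. ]
118 [312.2 302.2]
120 [312.2 304.5]
122 [312.2 306.9]
124 [312.1 309.3]
126 [312.1 311.8]
128 [312.1 314.3]
[array([ 0.19,  0.44, -0.54,  2.09,  0.35,  0.7 , -2.23]), array([ 0.43,  0.54, -0.87,  2.07,  0.58,  0.79, -1.14])]
[array([ 1.15,  0.76, -0.79,  1.86,  0.73,  0.84, -0.19])]
```

```bash
python3 - <<'E'
from h import *
C=[461.7,53.4]; a0=-0.08
line_to(C+[110],vel=150); move_to(C+[100],quat(a0)); command_gripper(45,40)
print(line_to(C+[52],vel=60,guard=10), current_ee_pos(), current_ft_force())
command_gripper(0,40); print("gap",current_finger_gap(),current_ee_pos(),current_ft_force(),current_time_s())
p,d=camera("wrist"); cv2.imwrite("pics/w4.png",p[:,:,::-1])
E
```

```text
False [461.93389094  53.53268722  52.23110286] [-0.14371504 -0.63718949 -0.8202739 ]
gap 28.206597975486662 [462.06652023  53.35000189  52.67876671] [-0.72740439 -1.07516947  5.9714586 ] 11.8667
```

View pics/w4.png

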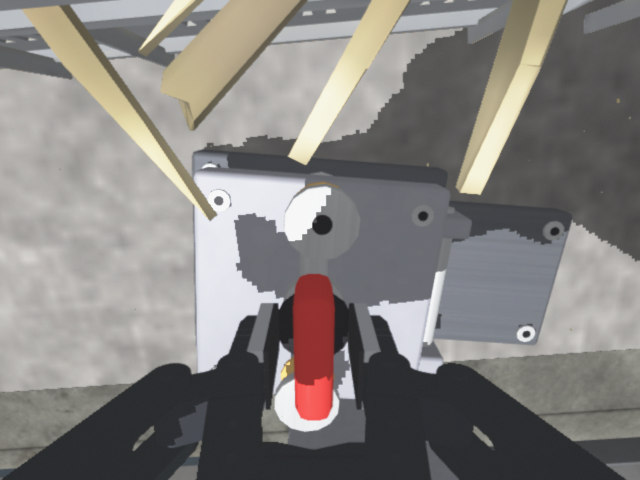

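```bash
python3 - <<'E'
from h import *
C=[461.7,53.4]; a0=-0.08
command_gripper(45,40); line_to(C+[60],vel=60)
command_gripper(0,40); print("gap",current_finger_gap(),current_ee_pos(),current_ft_force(),current_time_s())
p,d=camera("wrist"); cv2.imwrite("pics/w5.png",p[200:,160:480,::-1].repeat(2,0).repeat(2,1))
E
```

```text
gap 13.560574521238921 [461.65240994  53.36508909  60.03282956] [-0.69299261  0.33964934  3.03604466] 12.8833
```

View pics/w5.png

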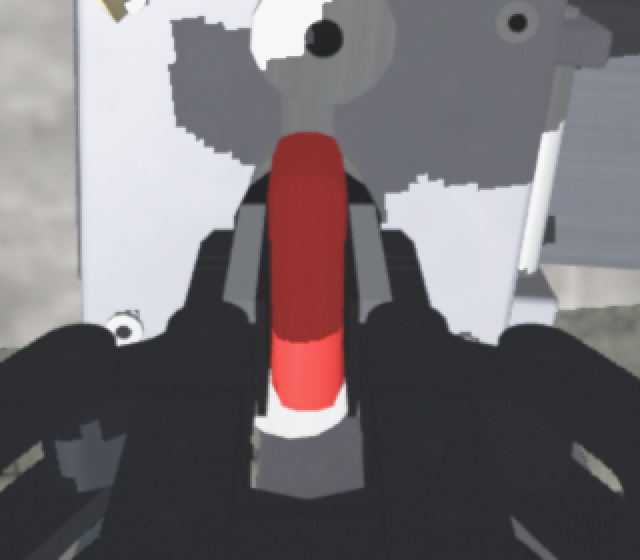

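```bash
python3 - <<'E'
from h import *
C=[461.7,53.4]
for a in [0.25,0.6,0.95,1.235]:
    line_to(C+[60.5],quat(a)); q=current_eef_rot(); print(a, 2*np.arctan2(q[1],q[0]), np.round(current_ft_force(),1),np.round(current_ft_torque(),2),current_finger_gap())
p,d=camera("wrist"); cv2.imwrite("pics/w6.png",p[200:,160:480,::-1].repeat(2,0).repeat(2,1))
command_gripper(26,40); line_to(C+[140],vel=150)
M=camera_model("wrist");p,d=camera("wrist"); cv2.imwrite("pics/w7.png",p[:,:,::-1]);np.savez("w7.npz",p=p,d=d,T=M["camera_from_world"],K=M["mtx"])
P=cloud(M,d); h=cv2.cvtColor(p,cv2.COLOR_RGB2HSV).astype(int)
m=((h[...,0]<8)|(h[...,0]>172))&(h[...,1]>120)&(P[...,2]>107)&(P[...,2]<120)&(np.hypot(P[...,0]-461.6,P[...,1]-53.4)<40); q=P[m]; print(cv2.minAreaRect(q[:,:2].astype(np.float32)))
c=q[:,:2]-q[:,:2].mean(0); w,V=np.linalg.eigh(c.T@c); print(q[:,:2].mean(0),"joint",(np.arctan2(V[1,1],V[0,1])+.156)%np.pi)
print(current_time_s())
E
```

```text
0.25 0.24688885447701545 [ 2.3  1.5 -6.1] [ 0.22 -0.33  0.08] 13.166853770764169
0.6 0.5958003003397232 [ 1.1  2.6 -6.5] [ 0.48 -0.23  0.04] 12.984672192608604
0.95 0.9454037724606132 [ 0.6  1.8 -6.4] [ 0.7  -0.1   0.06] 13.263783510326821
1.235 1.2299167520302217 [ 0.   4.9 -6.2] [0.85 0.15 0.08] 13.21744193566105
((462.2301940917969, 54.22675323486328), (48.618289947509766, 13.507522583007812), 70.16014099121094)
[462.61132702  55.53311543] joint 1.3865395132667944
15.9167
```

View pics/w7.png

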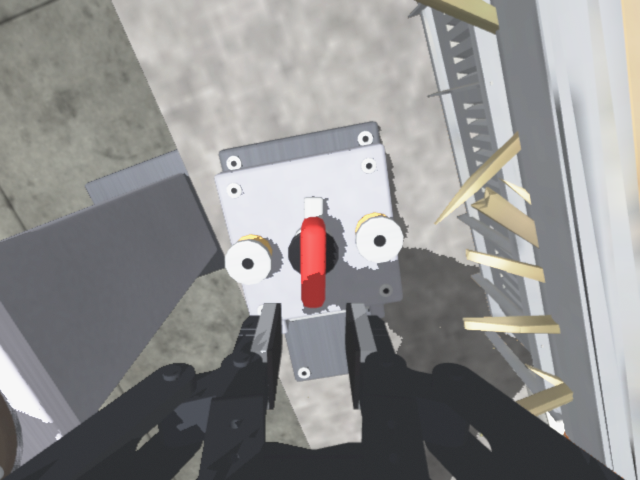

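```bash
python3 - <<'E'
from h import *
move_to([436,-395,170],quat(1.43))
M=camera_model("wrist");p,d=camera("wrist"); cv2.imwrite("pics/w8.png",p[:,:,::-1]);np.savez("w8.npz",p=p,d=d,T=M["camera_from_world"],K=M["mtx"])
r=pinpoint("wrist","wedge_grip"); print([(np.round(x["centre"],1),round(x["p"],2)) for x in r[:2]])
r=pinpoint("wrist","wedge"); print([(np.round(x["centre"],1),round(x["p"],2)) for x in r[:2]])
P=cloud(M,d); h=cv2.cvtColor(p,cv2.COLOR_RGB2HSV).astype(int)
blue=(h[...,0]>100)&(h[...,0]<130)&(h[...,1]>120)
def rect(m,n):
    q=P[m]; print(n,m.sum(),cv2.minAreaRect(q[:,:2].astype(np.float32)),np.percentile(q[:,2],[5,50,95]) )
rect(blue&(P[...,2]>57)&(P[...,2]<70),"blue top")
print(current_time_s(),current_ee_pos())
E
```

```text
[(array([ 436.6, -369.6,   45. ]), 0.77)]
[(array([ 439.3, -308.4,    6.3]), 0.79)]
blue top 1492 ((433.54620361328125, -370.7943420410156), (35.79267120361328, 24.170072555541992), 82.52680969238281) [57.88464815 60.0723517  61.4915995 ]
17.7167 [ 436.78228704 -393.74484259  170.18939302]
```

View pics/w8.png

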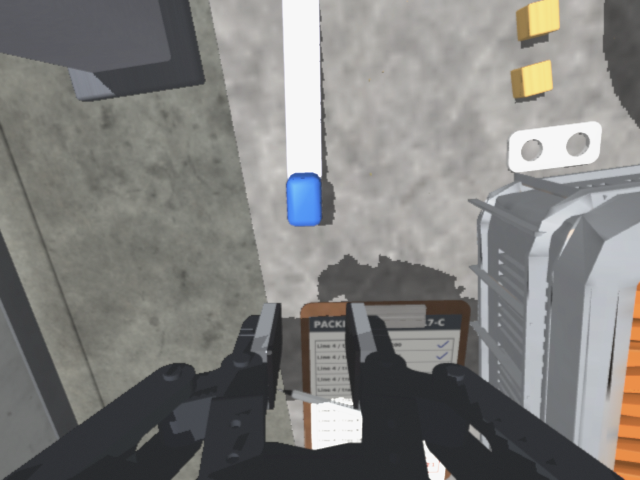

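```bash
python3 - <<'E'
from h import *
Z=np.load("w8.npz");p=Z["p"];d=Z["d"];M=dict(mtx=Z["K"],camera_from_world=Z["T"]);P=cloud(M,d)
m=(p.min(-1)>225)&(P[...,2]>1)&(P[...,2]<30)&(abs(P[...,0]-440)<40)&(P[...,1]>-350)
q=P[m]; A=np.polyfit(q[:,1],q[:,0],1); print(m.sum(),q[:,1].min(),q[:,1].max(),"yaw",-np.arctan(A[0]),"x at -370.8",np.polyval(A,-370.8))
command_gripper(45,60)
g=[434,-370.8]; a=np.pi/2-0.131
move_to(g+[80],quat(a))
print(line_to(g+[-8],vel=80,guard=8),current_ee_pos(),current_ft_force())
command_gripper(0,60); print(current_finger_gap(),current_ft_force(),current_time_s())
p,d=camera("wrist"); cv2.imwrite("pics/w9.png",p[:,:,::-1])
E
```

```text
5849 -349.9580006648538 -226.1597944327117 yaw -0.118334762672796 x at -370.8 433.5698097101576
False [ 434.39559556 -370.96720524   -7.51026552] [0.20973538 0.81668533 0.38590842]
25.43471623198401 [-0.35348041 -0.36548938  6.94221343] 20.0583
```

View pics/w9.png

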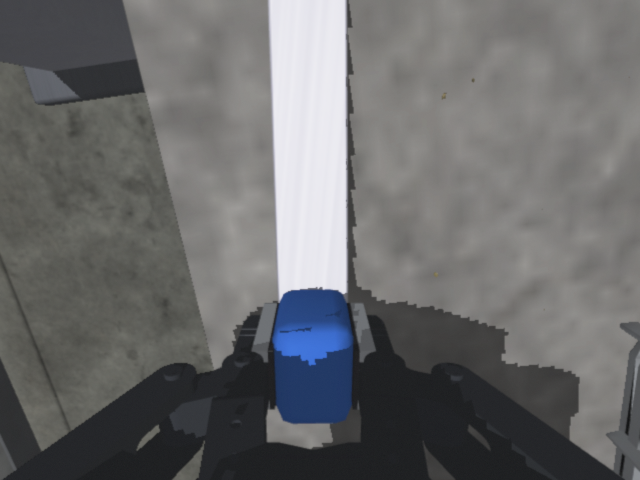

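```bash
python3 - <<'E'
from h import *
u=np.array([0.1554,0.988]); O=np.array([461.5,53.4]); a=np.pi/2-0.156
line_to([434,-370.8,32],vel=100)
print("lift",current_ft_force(),current_finger_gap())
s=O-226*u
line_to([*s,32],quat(a),vel=150)
print(current_ee_pos(),current_ft_force(),current_time_s())
p,d=camera("top"); cv2.imwrite("pics/t3.png",p[220:340,180:420,::-1].repeat(3,0).repeat(3,1)); np.savez("t3.npz",p=p,d=d)
p,d=camera("side"); cv2.imwrite("pics/s3.png",p[140:380,160:400,::-1].repeat(3,0).repeat(3,1))[0:1] if False else cv2.imwrite("pics/s3.png",p[150:350,180:400,::-1].repeat(3,0).repeat(3,1)); np.savez("s3.npz",p=p,d=d)
E
```

```text
lift [-0.01522703 -0.32655935 -2.71452609] 25.53873589672261
[ 426.33994437 -170.66870045   31.89929429] [-0.18859507 -0.8523348  -1.86881095] 22.15
```

View pics/t3.png

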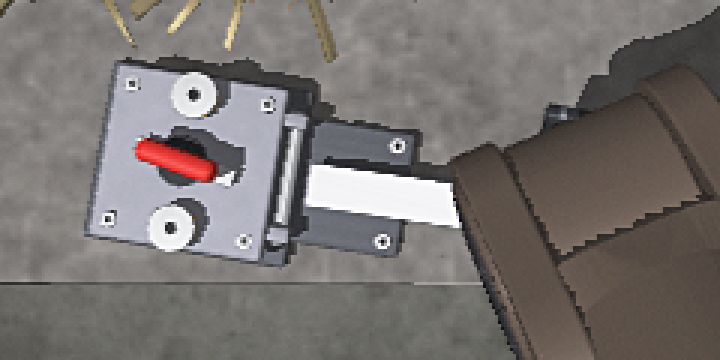

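View pics/s3.png

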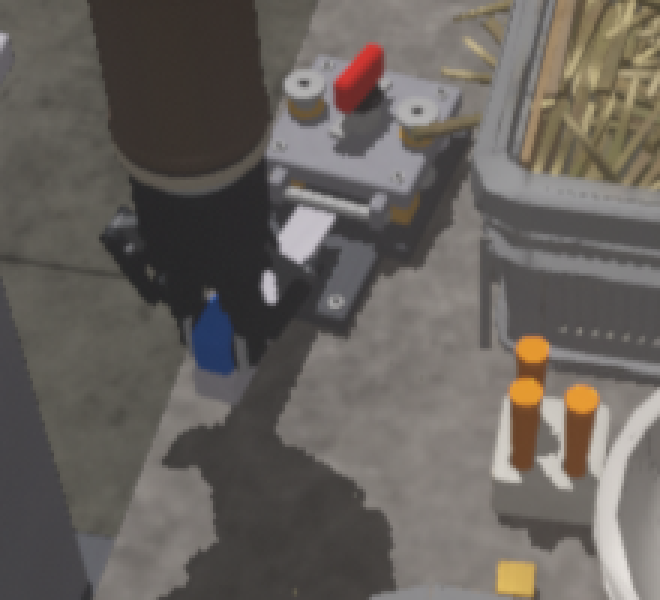

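```bash
cat >> h.py <<'E'
O=np.array([461.5,53.4]); th=-0.156
def tf(P):  # world -> tool frame
    dx=P[...,0]-O[0]; dy=P[...,1]-O[1]; c,s=np.cos(th),np.sin(th)
    return np.stack([c*dx+s*dy,-s*dx+c*dy,P[...,2]],-1)
E
python3 - <<'E'
from h import *
for n in ["t3","s3"]:
    Z=np.load(n+".npz");p=Z["p"];d=Z["d"];M=camera_model("top" if n=="t3" else "side");P=tf(cloud(M,d))
    m=(p.min(-1)>(225 if n=="t3" else 190))&(P[...,1]<-68)&(P[...,1]>-140)&(abs(P[...,0])<40)&(P[...,2]>25)
    q=P[m]; print(n,m.sum())
    for y in range(-95,-68,4):
        k=q[abs(q[:,1]-y)<2]; 
        if len(k): print(y,len(k),"x",k[:,0].min().round(1),k[:,0].max().round(1),"z",np.median(k[:,2]).round(1))
    A=np.polyfit(q[:,1],q[:,0],1); B=np.polyfit(q[:,1],q[:,2],1); print("yaw",A[0],"mid",np.polyval(A,-100),"slope",B[0],"nose",np.percentile(q[:,1],[1,99,100]),"z@-76",np.polyval(B,-76))
    pl=(abs(P[...,0])<50)&(abs(P[...,1])<50)&(abs(P[...,2]-58)<8); r=cv2.minAreaRect(P[pl][:,:2].astype(np.float32)); print("plate",r,np.median(P[...,2][pl]))
E
```

```text
t3 432
-95 27 x -15.4 10.0 z 44.6
-91 27 x -14.4 11.0 z 43.8
-87 29 x -15.1 10.7 z 43.3
-83 28 x -15.7 10.1 z 43.0
-79 15 x -14.1 9.5 z 42.1
yaw -0.019384926317623032 mid -2.0331213035389393 slope -0.1590729860209991 nose [-139.25146194  -79.50448121  -78.69007436] z@-76 41.50360453355718
plate ((0.003940582275390625, -0.04991912841796875), (99.85094451904297, 99.95426940917969), 89.98883056640625) 57.716540113237784
s3 127
-95 12 x -9.5 8.7 z 43.4
-91 14 x -11.3 9.1 z 42.7
-87 16 x -10.4 8.2 z 41.7
-83 4 x -10.4 8.6 z 40.9
-79 1 x -5.2 -5.2 z 38.7
yaw -0.10128506387415655 mid -0.19397255537684188 slope -0.18402651603560136 nose [-125.65323505  -81.79938974  -79.91083993] z@-76 39.53375219800384
plate ((-0.050655364990234375, -0.036861419677734375), (99.8268814086914, 99.77372741699219), 89.99191284179688) 56.328168363067846
```

```bash
cat >> h.py <<'E'
u=np.array([-np.sin(th),np.cos(th)]); vx=np.array([np.cos(th),np.sin(th)]); A=np.pi/2-0.156-0.015
def at(y,z,x=0.): return [*(O+y*u+x*vx),z]
def fu():
    f=np.array(current_ft_force()); return np.round([f[:2]@vx,f[:2]@u,f[2]],1)
E
python3 - <<'E'
from h import *
line_to(at(-226,14,1),quat(A),vel=100); print(fu())
print(line_to(at(-226,4,1),vel=25,guard=5),current_ee_pos(),fu())
z=current_ee_pos()[2]; print(z)
line_to(at(-152,z,1),vel=60); print(fu(),current_ee_pos(),current_finger_gap(),current_time_s())
p,d=camera("top"); cv2.imwrite("pics/t4.png",p[220:340,180:420,::-1].repeat(3,0).repeat(3,1)); np.savez("t4.npz",p=p,d=d)
p,d=camera("side"); cv2.imwrite("pics/s4.png",p[150:350,180:400,::-1].repeat(3,0).repeat(3,1)); np.savez("s4.npz",p=p,d=d)
E
```

```text
[-0.6  0.5 -1.6]
True [ 427.48940238 -170.4664149     7.06434242] [ 0.  -1.6  3.7]
7.064342419971615
[  0.1 -15.3  25. ] [ 439.92474062 -100.84966604    8.46616876] 25.361351616376492 24.3167
```

View pics/s4.png

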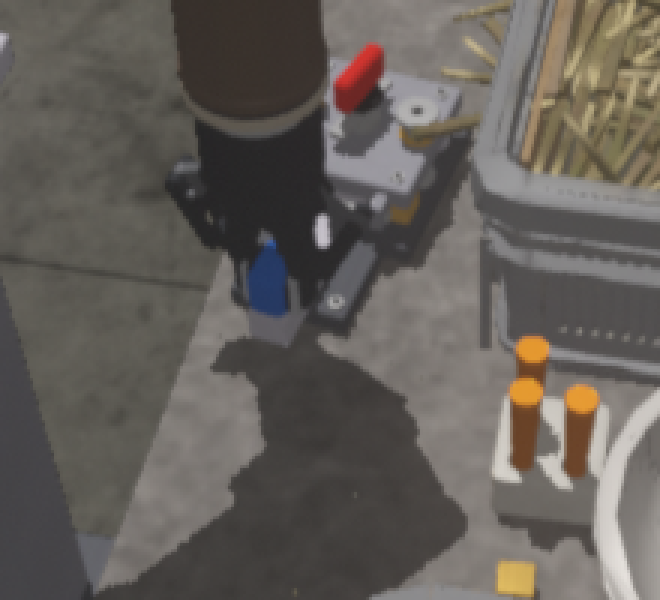

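```bash
python3 - <<'E'
from h import *
line_to(at(-152,8.3,1),vel=30); print(fu(),current_ee_pos())
print(tf(np.array(current_ee_pos())))
z=8.2
for y in range(-150,-137,2):
    line_to(at(y,z,1),vel=30); f=fu(); print(y,f,np.round(tf(np.array(current_ee_pos())),2),round(current_finger_gap(),1))
    if abs(f[1])>30: break
print(current_time_s())
E
```

```text
[-0.9 -3.1  8.7] [438.84910116 -96.87868302   8.44794168]
[   0.97266225 -151.97302299    8.44794168]
-150 [-0.7 -8.2 13.3] [   1.06 -151.26    8.49] 25.6
-148 [-1.2 -7.4 12.6] [   1.23 -149.26    8.53] 25.5
-146 [ 0.  -7.8 12.8] [   1.31 -147.32    8.53] 25.4
-144 [-0.2 -9.4 12.8] [   1.41 -145.69    8.6 ] 25.4
-142 [  0.3 -10.8  13.7] [   1.42 -144.31    8.6 ] 25.5
-140 [  0.9 -13.4  16. ] [   1.38 -143.41    8.61] 25.4
-138 [ -0.4 -19.8  19.2] [   1.35 -142.86    8.61] 25.6
26.4167
```

```bash
python3 - <<'E'
from h import *
z=8.9
for y in [-138,-136,-134,-132,-130]:
    line_to(at(y,z,1),vel=30); dwell(0.15); f=fu(); print(y,f,np.round(tf(np.array(current_ee_pos())),2),round(current_finger_gap(),1),round(current_time_s(),1))
    if abs(f[1])>40: break
M=camera_model("side")
p,d=camera("side");np.savez("s5.npz",p=p,d=d); cv2.imwrite("pics/s5.png",p[150:350,180:400,::-1].repeat(3,0).repeat(3,1))
p2,d2=camera("top");np.savez("t5.npz",p=p2,d=d2)
for c,d in (("side",d),("top",d2)):
    P=tf(cloud(camera_model(c),d)); P0=tf(cloud(camera_model(c),np.load({"side":"s4","top":"t4"}[c]+".npz")["d"]))
    m=(abs(P[...,0])<52)&(abs(P[...,1])<52)&(abs(P[...,2]-60)<8)&(abs(P0[...,2]-58)<8); print(c,m.sum(),np.nanmedian(P[...,2][m]-P0[...,2][m]),np.nanmedian(P0[...,2][m]))
E
```

```text
-138 [ -0.5 -11.9   7.2] [   0.59 -141.21    8.71] 25.4 26.8
-136 [ -0.4 -14.6   8.3] [   0.58 -139.76    8.71] 25.2 27.2
-134 [  0.4 -15.7   9.3] [   0.53 -137.97    8.69] 25.3 27.6
-132 [ -0.5 -15.8   9.6] [   0.5  -136.01    8.7 ] 25.1 28.0
-130 [  0.6 -16.2   9.1] [   0.52 -134.06    8.72] 25.3 28.4
side 650 1.3539922627657006 56.26811940883812
top 1612 1.5430288073870315 57.628228717490686
```

View pics/s5.png

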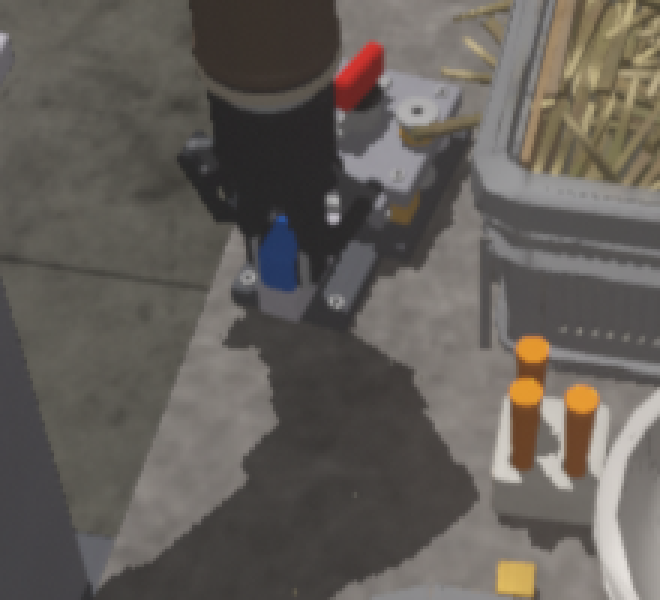

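```bash
python3 - <<'E'
from h import *
z=8.9
for y in [-126,-123,-120.5]:
    line_to(at(y,z,1),vel=30); dwell(0.15); f=fu(); print(y,f,np.round(tf(np.array(current_ee_pos())),2),round(current_finger_gap(),1),round(current_time_s(),1))
    if abs(f[1])>40: break
def meas():
    for c in ("side","top","wrist"):
        p,d=camera(c); 
        if c=="wrist": cv2.imwrite("pics/w6b.png",p[:,:,::-1]); continue
        P=tf(cloud(camera_model(c),d)); P0=tf(cloud(camera_model(c),np.load({"side":"s4","top":"t4"}[c]+".npz")["d"]))
        m=(abs(P[...,0])<52)&(abs(P[...,1])<52)&(abs(P[...,2]-60)<8)&(abs(P0[...,2]-58)<8); D=P[...,2]-P0[...,2]; print(c,m.sum(),np.nanmedian(D[m]),np.nanmean(D[m&(abs(D)<6)]),"y<-20:",np.median(D[m&(P[...,1]<-20)]))
        cv2.imwrite(f"pics/{c}6.png",p[150:350,180:400,::-1].repeat(3,0).repeat(3,1))
meas()
E
```

```text
-126 [ -0.2 -14.1   9.4] [   0.54 -129.76    8.72] 25.4 28.9
-123 [ -1.1 -14.8   9.4] [   0.52 -126.88    8.7 ] 25.5 29.4
-120.5 [  0.2 -15.7   9.9] [   0.53 -124.56    8.7 ] 25.5 29.8
side 561 2.9189316024964 2.463068568109831 y<-20: 2.9320515648556693
top 1319 3.2073490372715696 2.6662341124913396 y<-20: 3.3133563637568386
```

View pics/w6b.png

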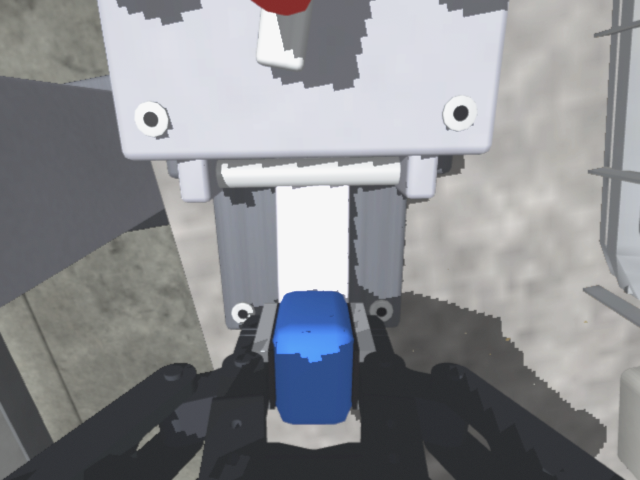

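View pics/side6.png

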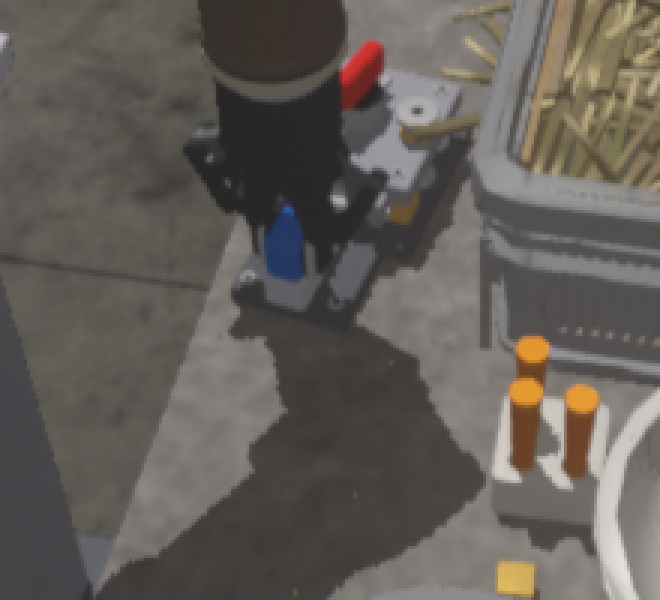

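View pics/top6.png

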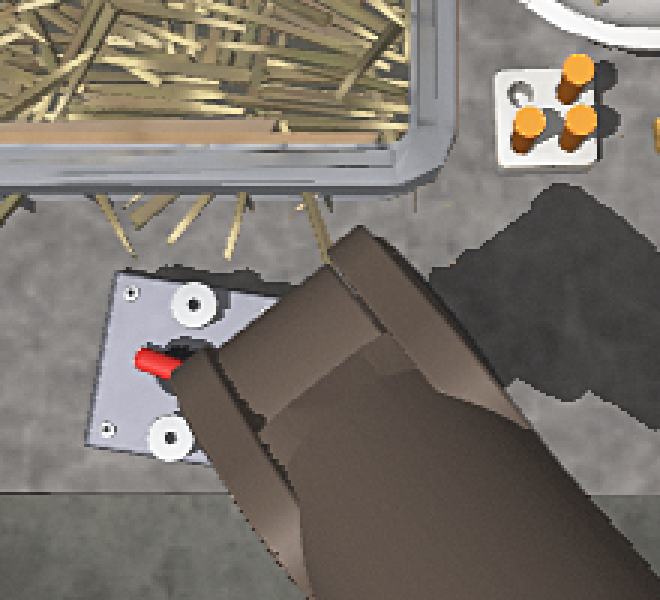

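```bash
python3 - <<'E'
from h import *
M=camera_model("wrist");p,d=camera("wrist");P=tf(cloud(M,d))
r=P[195:285,290:335].reshape(-1,3); B=np.polyfit(r[:,1],r[:,2],1); print("slope",B[0],"z@-90",np.polyval(B,-90)); 
r=P[195:285,[280,344]]; print("roll",np.nanmedian(r[:,0,2]-r[:,1,2]))
print(fu(),np.round(tf(np.array(current_ee_pos())),2),np.round(current_joint_velocities(),4),current_time_s())
sign_off(); print(current_time_s())
E
```

```text
** On entry to DLASCL parameter number  4 had an illegal value
 ** On entry to DLASCL parameter number  4 had an illegal value
 ** On entry to DLASCL parameter number  4 had an illegal value
 ** On entry to DLASCL parameter number  4 had an illegal value
 ** On entry to DLASCL parameter number  5 had an illegal value
 ** On entry to DLASCL parameter number  4 had an illegal valueTraceback (most recent call last):
  File "<stdin>", line 3, in <module>
    c, resids, rank, s = lstsq(lhs, rhs, rcond)
                         ~~~~~^^^^^^^^^^^^^^^^^
    x, resids, rank, s = _umath_linalg.lstsq(a, b, rcond,
                         ~~~~~~~~~~~~~~~~~~~^^^^^^^^^^^^^
                                             signature=signature)
                                             ^^^^^^^^^^^^^^^^^^^^
    raise LinAlgError("SVD did not converge in Linear Least Squares")
numpy.linalg.LinAlgError: SVD did not converge in Linear Least Squares
```

```bash
python3 - <<'E'
from h import *
M=camera_model("wrist");p,d=camera("wrist");P=tf(cloud(M,d))
r=P[195:285,290:335].reshape(-1,3); r=r[np.isfinite(r).all(1)]; B=np.polyfit(r[:,1],r[:,2],1); print("slope",B[0],"z@-90",np.polyval(B,-90),len(r)); 
r=P[195:285,[282,342]]; print("roll",np.nanmedian(r[:,0,2]),np.nanmedian(r[:,1,2]))
print(fu(),np.round(tf(np.array(current_ee_pos())),2),np.round(np.abs(current_joint_velocities()).max(),4),current_time_s())
E
```

```text
slope -0.15900453343048856 z@-90 37.92833671796572 4031
roll 37.666455309160824 37.85505452738457
[ -0.4 -16.    9.1] [   0.53 -124.55    8.7 ] 0.0026 30.0
```

```bash
python3 - <<'E'
from station import *
sign_off(); print(current_time_s())
E
```

```text
the job is handed in; nothing more can be done
the job is handed in; nothing more can be done
```

The lock knob is turned free and the wedge is holding the upper plate about 3 mm clear of the stop blocks. I handed the job in at about 30 s with the gripper still on the blue grip.

**Last checks:**
- **Knob:** after the turn the wrist camera put it at about 1.39 rad, which is past the free point.
- **Lift:** the side camera gave 2.9 mm and the top camera 3.2 mm. From the wedge travel after contact I estimate about 3.0 mm.
- **Wedge:** its top slope measured 0.159 against a nominal 0.16, with no roll, so the sole is flat. It sits midway between the stop blocks.
- **Forces:** the push was about 16 N and the downward press about 9 N. The arm was at rest.
- **Things standing around:** nothing else was touched that I know of; the tube rack stands where it did in the last pictures. I did not measure the gauge or the loose blocks again.

**What went wrong or disagreed:**
- **Fingertip offset:** the real fingertips stand about 33 mm higher than the reported TCP. My first grasp therefore closed above the knob and turned nothing.
- **Second knob grasp:** it squeezed the black hub under the bar with light force. The third attempt gripped the bar and turned it.
- **Sliding the wedge in:** early on I pressed down with up to 25 N, which I then reduced.

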